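# Draw the shoehorn out of the bedside organiser

### The job

The long shoehorn lies in the bedside organiser, caught under the boards at both ends of its opening, and a tumbler stands in the opening beside it. First clear the opening by nesting that tumbler upright inside its twin on the round tray; then tilt the shoehorn out through the opening and finish while still holding it still in the gripper, all of it at least 5 cm above the organiser's boards and touching nothing else. Leave the tumblers nested on the tray, and do not disturb the bottle, the vase or the jar.

Things in the scene. Friction and masses are not known exactly. Their poses are not given: they have to be found in the camera images.
- organiser: White box fixed to the table, 180 (its x) by 386 mm (its y), 66 high; walls 8, inside 164 x 370, inner floor 8 mm above the table. Two fixed oak boards, 8 thick (z 58 to 66 mm), cover its two ends; the opening between them spans y = -75 to +75 mm and the full inner width in x. Origin: centre of its underside; z up.
- shoehorn: Dark wooden shoehorn, 230 mm long, 50-120 g, flat on the organiser's floor in its +x half, lengthwise along organiser y, free to slide under the boards, handle to -y. Handle: bar 24 wide (x), 16 thick (z), y -115 to +15 mm; blade: y +15 to +115, 44 wide, 6 thick, edges turned up to 10; undersides flush. Origin: underside, mid-length; own y runs to the blade end, z up.
- handle_end (a point): Middle of the shoehorn's handle end face (shoehorn y = -115 mm, 8 mm above its underside).
- blade_end (a point): Middle of the shoehorn's blade end face (shoehorn y = +115 mm, 3 mm above its underside).
- tumbler: Metal tumbler standing upright on the organiser's inner floor, in the opening, in the organiser's -x half, its rim above the boards. Round, open-topped, 95 mm high, outside 38 mm across at the foot widening straight to 68 mm at the rim, wall 3.5, bottom 5 mm thick, 95 to 145 g. Origin: centre of its underside; z up.
- twin: Identical metal tumbler standing upright on the tray (its underside 5 mm above the table). Nested in it, the other tumbler sits about 26 mm higher than this one, so that its upper 26 mm stay free to hold. Origin: centre of its underside; z up.
- tray: Round black metal tray fixed to the table, 184 mm across, rim 16 mm high, inner floor 5 mm above the table. Origin: centre of its underside.
- bottle: Bystander: black bottle, 72 mm across, 160 mm high, on the table. Origin: centre of its underside.
- vase: Bystander: clear glass vase, 80 mm across, 180 mm high, with green sprigs up to 370 mm. Origin: centre of its underside.
- jar: Bystander: white jar with a wooden lid, 66 mm across, 70 mm high. Origin: centre of its underside.

How it is judged:
On the way, in this order (a step that is already met when the one before it is completed fails the run):
1. the tumbler from the organiser sits upright inside its twin, which stands on the tray, and is let go (horizontal distance between tumbler and twin below 0.008 m and z of tumbler in the frame of twin below 0.042 m and angle between each of tumbler, twin's own z axis and vertical below 0.15 rad and horizontal distance between twin and tray below 0.075 m and contact force between tumbler and the fingers below 0.1 N), for 0.2 s.
2. the shoehorn goes slantwise through the opening: one end above the boards, the other still below them (horizontal distance between shoehorn and organiser below 0.2 m and ((height (world z) of handle_end above 0.068 m and height (world z) of blade_end below 0.064 m) or (height (world z) of blade_end above 0.068 m and height (world z) of handle_end below 0.064 m))), for 0.05 s.
At the end, for the whole second after the job is handed in: The fingers alone (over 2 N) hold the shoehorn still (under 3 cm/s), both ends over 4 cm above the organiser's boards, touching nothing else; the tumbler is upright in its twin (8 mm, 0.15 rad, undersides under 42 mm apart), the twin on the tray within 75 mm of its centre (height (world z) of each of handle_end, blade_end above 0.106 m and contact force between shoehorn and the fingers above 2 N and contact force between shoehorn and organiser below 0.1 N and contact force between shoehorn and tumbler below 0.1 N and contact force between shoehorn and twin below 0.1 N and contact force between shoehorn and bottle below 0.1 N and contact force between shoehorn and vase below 0.1 N and contact force between shoehorn and jar below 0.1 N and linear speed of shoehorn below 0.03 m/s and horizontal distance between tumbler and twin below 0.008 m and z of tumbler in the frame of twin below 0.042 m and angle between each of tumbler, twin's own z axis and vertical below 0.15 rad and horizontal distance between twin and tray below 0.075 m and height (world z) of twin below 0.02 m); the arm keeps its last pose, push and grip.
It fails at once if the bottle, vase or jar is disturbed (moved more than 3 cm or tipped more than 0.3 rad) (distance of any of bottle, vase, jar from where it was at the start of the episode above 0.03 m or angle between any of bottle, vase, jar's own z axis and vertical above 0.3 rad).
It also fails if it takes over 58 s, if anything falls off the work surface, if the arm or the gripper's body presses on something with over 40 N, if the wrist force passes 120 N, or if a joint passes its speed limit or range.

### The arm

A 6-joint arm with a two-finger parallel gripper is mounted at the origin on the work surface. World frame = base frame: x ahead of the robot, y to its left, z up, the work surface at z = 0. Lengths are in m, angles in rad, forces in N, time in s.
With the tool pointing down it reaches from about 0.275 to 0.85 m from the base axis. Payload 5.2 kg.
Tool frame: the origin (TCP) lies midway between the tips of the shut fingers; the grasp point (between the pads) lies 19 mm behind it (tcp_to_grasp is the distance from the TCP to the grasp point, in m); z points along the fingers, y is the line along which they close (so a half turn about z gives the same grasp; the last joint's range is limited). The gripper opens to 85 mm and grips with 20 to 120 N. Pads are 22 mm wide; open, the fingers measure 114 mm over their backs; the gripper's body (76 mm by 85 mm) begins 54 mm behind the grasp point. The pads swing forward as they close: fully open they stand 13 mm farther back than shut.
Start: joints at [-1.412, 0.259, 1.535, -0, 1.348, -0.203], TCP at [0.195, -0.514, 0.231] pointing down, gripper open.
Joint ranges: [-3.14, 3.14], [-0.91, 2.08], [0.19, 2.58], [-1.22, 4.36], [0.22, 2.71], [-3.12, 3.12]. Speed limits (rad/s): [2.57, 2.57, 3.14, 3.14, 3.14, 3.14].

### API

Orientations are given as [roll, pitch, yaw] about the fixed x, y, z axes, in that order (R = Rz(yaw) Ry(pitch) Rx(roll)).
In Python, from plant import * gives the robot as it stands.
- The arm moves only by the tool arm_command, never from a script. Its argument "motion" is a list of rows, each an object of numbers: "tx", "ty", "tz": the shift along the tool's x, y, z in m; "spin": the turn about the tool's z in degrees; "gripper": the opening, from -1 (shut) to 1 (fully open), so that 0 is half open. A call has 1 to 12 rows; each row is the pose to reach, as a shift and turn from the pose commanded when the call began, along the tool's axes at that moment; what a row does not reach only later rows make up. A row lasts 1/12 s, in which the tool goes at most 41.7 mm and 7.16 degrees, less where a joint would pass 70% of its speed; a pose out of reach is approached as far as the arm can. A call with a gripper value outside its range is refused whole. The fingers move at their own pace and stop on an object; "newtons" is the grip in N (left out, the last holds). Time passes only in rows, so rows that repeat a pose let the fingers close. It gives the time, the measured TCP pose, the force, the opening and the grip force at its end, in the units of the state.
- state(): the state, without advancing time (a new reading comes with each control period).
- snapshot(name): name is "scene" or "top"; returns a dict with "frame" (384x512x3 uint8, red, green, blue), "mtx" (3x3 intrinsics, pixels), "extrinsics" (4x4, takes a point from camera to world coordinates). Camera axes: x right, y up, looking along -z (the intrinsics and any distortion apply to the point x, -y, -z); pixel columns grow to the right and rows downward; lengths in m; the calibration is good to about 2 mm. A picture is of the moment at which its call begins. There is no depth.
- sign_off(): hands the job in; it is judged then, once.
Trained networks look in the newest picture that a camera, given by its name, has taken for a name from the list of things; names that differ only in an ending like _2 or _b are one class to them, and where a whole thing is asked for, a point or a joint stands for the part that bears it (a point fixed in the world has none). Each returns a list of dicts, best first, with "score" (0 to 1); they miss things now and then, are a little off and sometimes report something else, mostly with a low value. They report only what shows in the picture. A call takes as long as a camera call.
- cut_out(camera, target): "region" (384x512 bool, what is visible of it) and "extent" ([left, top, right, bottom] in pixels, round what is visible of it).
The state is a dict: "time": time; "joint_positions": joint angles; "qd": joint speeds; "effort": joint torques, N m; "tcp_pos": TCP position; "ee_rot": TCP orientation; "wrist_force": force on the tool from outside, world axes, zero at the start; "ft_torque": the same for the moment, N m; "gripper_width": opening from 0.0 (shut) to 1.0 (fully open); "gripper_force": force on a finger pad.
Only numpy, scipy, OpenCV 4.12 (cv2) and the standard library are available. Lean on these libraries where they do the work, as an engineer would, in place of code of your own. Each camera call takes 0.05 s, during which the arm holds its last target. There are 200 camera calls.

## Working session

There is one attempt and no reset: what is moved stays moved. The work goes in short steps, Python scripts to look and compute and a tool call to move; the robot and the scene stay as the last step left them, time stands still between calls to the robot, and variables do not carry over. Pictures are saved under pics/ and viewed, at most 10 in all, crops included, and the job is handed in when it is done.

Besides the shell and the picture viewer there is one more tool, called after "Call:" as name(argument=value, ...) on one line, values as JSON. arm_command: Moves the arm, as the interface text tells. Its arguments: {"type":"object","properties":{"motion":{"type":"array","items":{"type":"object","properties":{"tx":{"type":"number"},"ty":{"type":"number"},"tz":{"type":"number"},"spin":{"type":"number"},"gripper":{"type":"number"}}}},"newtons":{"type":"number"}},"required":["motion"]}

```bash
mkdir -p pics; cat > h.py <<'E'
from plant import *
import numpy as np, cv2
def save(n,f): cv2.imwrite('pics/'+n,cv2.cvtColor(f,cv2.COLOR_RGB2BGR))
def ray(s,px,z):
    K,T=np.array(s['mtx']),np.array(s['extrinsics'])
    d=np.linalg.inv(K)@np.array([px[0],px[1],1.]); d=T[:3,:3]@(d*[1,-1,-1]); o=T[:3,3]
    return o+d*(z-o[2])/d[2]
def proj(s,p):
    K,T=np.array(s['mtx']),np.array(s['extrinsics'])
    c=np.linalg.inv(T)@np.append(p,1.); c=c[:3]*[1,-1,-1]; u=K@c; return u[:2]/u[2]
E
python3 - <<'E'
from h import *
for n in ['scene','top']:
    s=snapshot(n); save(n+'1.png',s['frame']); print(n,np.round(s['mtx'],1).tolist(),np.round(s['extrinsics'],3).tolist())
    for t in ['organiser','shoehorn','tumbler','tray','bottle','vase','jar']:
        for r in cut_out(n,t)[:3]: 
            m=np.argwhere(r['region']).mean(0)[::-1]; print(t,round(r['score'],2),np.round(r['extent']).tolist(),m.round(1))
print(state())
E
```

```text
scene [[356.2, 0.0, 263.6], [0.0, 356.2, 192.2], [0.0, 0.0, 1.0]] [[-0.564, -0.469, 0.68, 1.37], [0.826, -0.325, 0.46, 0.47], [0.005, 0.821, 0.571, 0.663], [0.0, 0.0, 0.0, 1.0]]
organiser 0.83 [190.0, 142.0, 309.0, 226.0] [251.1 184.3]
shoehorn 0.6 [215.0, 171.0, 246.0, 190.0] [229.9 180.4]
tumbler 0.89 [247.0, 154.0, 268.0, 184.0] [257.6 166.3]
tumbler 0.71 [269.0, 230.0, 299.0, 266.0] [281.6 245.9]
tumbler 0.66 [424.0, 138.0, 512.0, 286.0] [459.9 225.7]
tray 0.68 [363.0, 198.0, 427.0, 240.0] [391.5 219.3]
tray 0.53 [214.0, 173.0, 246.0, 190.0] [230.6 180.8]
bottle 0.77 [140.0, 123.0, 164.0, 170.0] [153.6 148.8]
vase 0.67 [426.0, 137.0, 509.0, 286.0] [460.4 223.7]
jar 0.76 [270.0, 229.0, 298.0, 265.0] [281.6 245.8]
top [[347.0, 0.0, 255.5], [0.0, 347.0, 191.5], [0.0, 0.0, 1.0]] [[-0.035, 0.978, -0.207, 0.373], [-0.999, -0.035, 0.003, -0.003], [-0.004, 0.207, 0.978, 1.219], [0.0, 0.0, 0.0, 1.0]]
organiser 0.72 [229.0, 163.0, 352.0, 240.0] [292.1 201.5]
shoehorn 0.75 [272.0, 184.0, 313.0, 200.0] [290. 193.]
tumbler 0.64 [281.0, 199.0, 298.0, 222.0] [288.5 209.5]
tray 0.91 [135.0, 212.
[... 281 characters left out ...]
[214.6 147.7]
{'time': 0.8, 'joint_positions': array([-1.41179950e+00,  2.58550460e-01,  1.53500980e+00,  1.05266877e-05,
        1.34797749e+00, -2.02772917e-01]), 'qd': array([-0.00172458, -0.00104701, -0.00044392,  0.00053924, -0.00041809,
       -0.00021399]), 'effort': array([ 4.61781965e-04, -4.45853913e+01, -2.90880525e+01, -1.59709839e-04,
        6.80727371e-04, -1.29252564e-05]), 'tcp_pos': array([ 0.19470211, -0.51439253,  0.23133249]), 'ee_rot': array([3.14153681e+00, 1.00007549e-06, 3.61767417e-01]), 'wrist_force': array([ 0.24014551, -0.7575406 ,  0.59422544]), 'ft_torque': array([ 0.02883384, -0.04757058, -0.00239069]), 'gripper_force': 0.0, 'gripper_width': 1.000376080929505}
```

```bash
python3 - <<'E'
import cv2,numpy as np
a=cv2.imread('pics/scene1.png')[110:300,130:512]; b=cv2.imread('pics/top1.png')[120:280,30:412]
a=cv2.resize(a,None,fx=2,fy=1.6);b=cv2.resize(b,None,fx=2,fy=1.8)
cv2.imwrite('pics/both.png',np.vstack([a,b])[:600])
E
```

```text
(no output)
```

View pics/both.png

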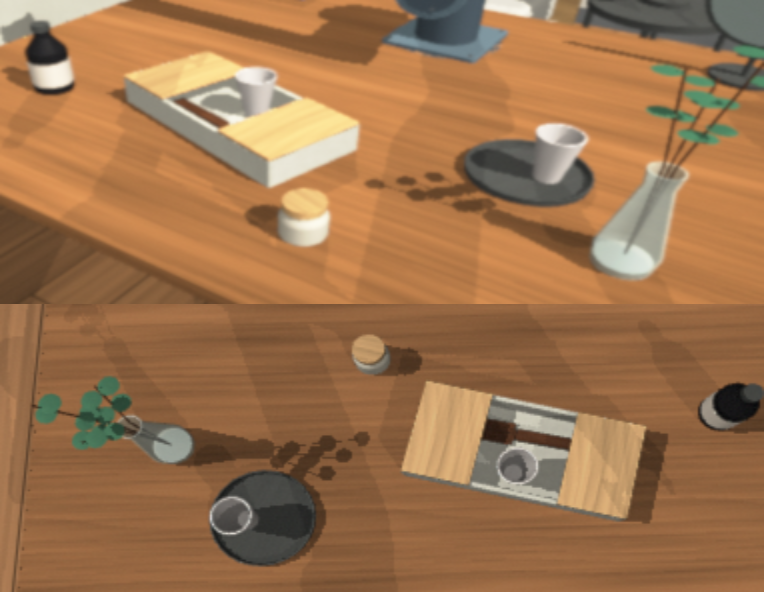

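The organiser's long axis runs roughly along the image's horizontal. Its tumbler is at top px (289,209), with the shoehorn above it, blade to the left. The twin stands at about (146,237) in the left part of the tray; the jar is at (215,148), the bottle upper right and the vase far left. Next I'll fit the models to the silhouettes in both views.

```bash
cat >> h.py <<'E'
from scipy.optimize import minimize
def circ(x,y,z,r): 
    a=np.linspace(0,2*np.pi,48); return np.c_[x+r*np.cos(a),y+r*np.sin(a),0*a+z]
def tum(p,z0): return np.vstack([circ(p[0],p[1],z0,.019),circ(p[0],p[1],z0+.095,.034)])
def cyl(r,h): return lambda p: np.vstack([circ(p[0],p[1],0,r),circ(p[0],p[1],h,r)])
def box(p):
    c,s=np.cos(p[2]),np.sin(p[2]); return np.array([[p[0]+c*x-s*y,p[1]+s*x+c*y,z] for x in(-.09,.09) for y in(-.193,.193) for z in(0,.066)])
def fill(s,P,k=4):
    im=np.zeros((384*k,512*k),np.uint8); q=np.array([proj(s,p) for p in P])
    cv2.fillConvexPoly(im,cv2.convexHull(np.round((q+.5)*k*16).astype(np.int32)),255,shift=4)
    return cv2.resize(im,(512,384),interpolation=cv2.INTER_AREA)/255.
def fit(views,model,p0):
    def cost(p):
        c=0
        for s,m in views:
            f=fill(s,model(p)); c+=1-np.minimum(f,m).sum()/np.maximum(f,m).sum()
        return c
    S=np.vstack([p0]+[np.array(p0)+np.eye(len(p0))[i]*(.02 if i<2 else .08) for i in range(len(p0))])
    r=minimize(cost,p0,method='Nelder-Mead',options=dict(initial_simplex=S,xatol=3e-4,fatol=1e-4)); return r.x.round(4),round(r.fun,3)
E
python3 - <<'E'
from h import *
S={n:snapshot(n) for n in ['scene','top']}
def m(n,t,i=0):
    r=cut_out(n,t); return r[i]['region'].astype(float)
def both(ns,t,mod,p0):
    V=[(S[n],m(n,t)) for n in ns]; print(t,fit(V,mod,p0),[fit([v],mod,p0) for v in V] if len(V)>1 else '')
g=lambda px,z: ray(S['top'],px,z)
o=g((292,201.5),.05)
both(['scene','top'],'organiser',box,[o[0],o[1],-.2])
both(['scene','top'],'tumbler',lambda p:tum(p,.008),g((289,209),.08)[:2])
both(['scene','top'],'tray',cyl(.092,.016),g((164,239),.01)[:2])
both(['scene','top'],'jar',cyl(.033,.07),g((214,148),.05)[:2])
both(['scene'],'bottle',cyl(.036,.16),ray(S['scene'],(153,149),.08)[:2])
V=[]
for n,w in [('scene',(385,185,428,232)),('top',(128,215,172,255))]:
    h=cv2.cvtColor(S[n]['frame'],cv2.COLOR_RGB2HSV); k=np.zeros((384,512)); a,b,c,d=w
    k[b:d,a:c]=((h[...,1]<70)&(h[...,2]>85))[b:d,a:c]; 
    k=cv2.morphologyEx(k,cv2.MORPH_CLOSE,np.ones((7,7))); V.append((S[n],k)); print(n,k.sum(),np.argwhere(k>0).min(0),np.argwhere(k>0).max(0))
p0=g((146,237),.08)[:2]
print('twin',fit(V,lambda p:tum(p,.005),p0),[fit([v],lambda p:tum(p,.005),p0) for v in V])
print('vase',ray(S['top'],(116,196),0))
# overlay of the twin masks and top crop
f=S['top']['frame'].copy(); c=np.hstack([cv2.resize(S['top']['frame'][200:265,125:190],None,fx=5,fy=5),cv2.resize((V[1][1][200:265,125:190,None]*[255,255,255]).astype(np.uint8),None,fx=5,fy=5)])
save('twin.png',c); 
E
```

```text
organiser (array([ 0.5856, -0.1288, -0.2745]), np.float64(0.299)) [(array([ 0.5897, -0.1285, -0.2736]), np.float64(0.138)), (array([ 0.5848, -0.1268, -0.2737]), np.float64(0.144))]
tumbler (array([ 0.5463, -0.1116]), np.float64(0.38)) [(array([ 0.5519, -0.1122]), np.float64(0.229)), (array([ 0.5457, -0.1092]), np.float64(0.122))]
tray (array([0.4742, 0.3248]), np.float64(0.45)) [(array([0.4748, 0.3243]), np.float64(0.21)), (array([0.4745, 0.3274]), np.float64(0.239))]
jar (array([0.7888, 0.1326]), np.float64(0.297)) [(array([0.789 , 0.1319]), np.float64(0.142)), (array([0.7862, 0.1337]), np.float64(0.151))]
bottle (array([ 0.6557, -0.4852]), np.float64(0.25)) 
scene 1354.0 [187 385] [231 426]
top 333.0 [226 135] [254 157]
twin (array([0.4738, 0.3546]), np.float64(0.825)) [(array([0.487 , 0.3559]), np.float64(0.449)), (array([0.4723, 0.3564]), np.float64(0.358))]
vase [0.63173117 0.49412248 0.        ]
```

```bash
cat > ov.py <<'E'
from h import *
def over(im,s,P,w,k,col):
    q=np.array([(proj(s,p)-[w[0],w[1]]+.5)*k for p in P]); cv2.polylines(im,[np.round(q*8).astype(np.int32)],True,col,1,cv2.LINE_AA,3)
def panel(s,things,w,k):
    im=cv2.resize(s['frame'][w[1]:w[3],w[0]:w[2]],None,fx=k,fy=k,interpolation=cv2.INTER_CUBIC)
    for P,col in things: over(im,s,P,w,k,col)
    return im
E
python3 - <<'E'
from ov import *
S={n:snapshot(n) for n in ['scene','top']}
a=(.4735,.356);b=(.5463,-.1116)
T=[(circ(*a,.1,.034),(255,0,0)),(circ(*a,.005,.019),(0,255,0)),(circ(.474,.325,.016,.092),(0,0,255))]
U=[(circ(*b,.103,.034),(255,0,0)),(circ(*b,.008,.019),(0,255,0)),(box([.5856,-.1288,-.2745])[[1,3,7,5]],(0,0,255))]
save('ov1.png',np.vstack([np.hstack([panel(S['top'],T,(128,205,193,265),5),panel(S['scene'],T,(363,180,428,240),5)]),
 np.hstack([panel(S['top'],U,(228,160,358,210+30),2.5),panel(S['scene'],U,(185,140,315,220),2.5)])]))
E
```

```text
(no output)
```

View pics/ov1.png

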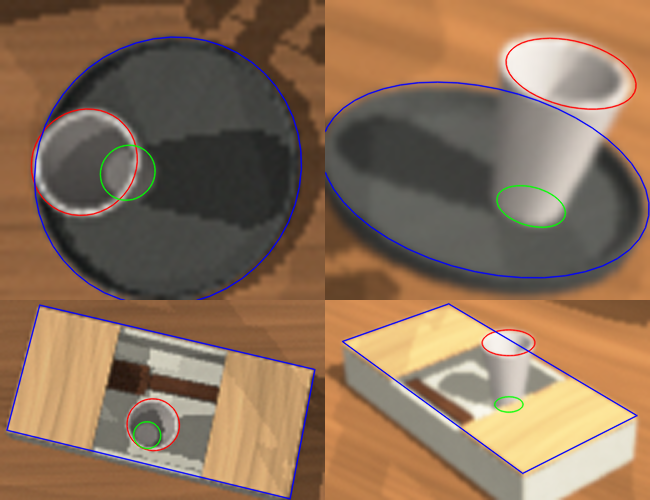

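Both rim overlays match to within a pixel, about 2–3 mm. The rims centre on the tumbler at (0.547,-0.111) and the twin at (0.473,0.356). First, the move to above the tumbler.

Call:
arm_command(motion=[{"tx": 0.04,"ty": -0.02,"tz": 0,"spin": -6,"gripper": 1},{"tx": 0.075,"ty": -0.04,"tz": 0,"spin": -12,"gripper": 1},{"tx": 0.11,"ty": -0.06,"tz": 0,"spin": -18,"gripper": 1},{"tx": 0.15,"ty": -0.08,"tz": 0,"spin": -24,"gripper": 1},{"tx": 0.19,"ty": -0.1,"tz": 0,"spin": -30,"gripper": 1},{"tx": 0.225,"ty": -0.12,"tz": 0,"spin": -36,"gripper": 1},{"tx": 0.26,"ty": -0.14,"tz": 0,"spin": -42,"gripper": 1},{"tx": 0.3,"ty": -0.16,"tz": 0,"spin": -48,"gripper": 1},{"tx": 0.335,"ty": -0.18,"tz": 0,"spin": -53.5,"gripper": 1},{"tx": 0.37,"ty": -0.2,"tz": 0,"spin": -53.5,"gripper": 1},{"tx": 0.405,"ty": -0.22,"tz": 0.01,"spin": -53.5,"gripper": 1},{"tx": 0.44,"ty": -0.237,"tz": 0.02,"spin": -53.5,"gripper": 1}], newtons=20)

```text
time: 2.45
tcp_pos: [0.5222, -0.1368, 0.2127]
ee_rot: [3.139, 0.0, 1.296]
wrist_force: [0.8, -1.0, -0.7]
gripper_width: 1.004
gripper_force: 0.0
```

```bash
cat >> h.py <<'E'
def to(p,yaw=1.296):
    s=state(); y=s['ee_rot'][2]; d=np.array(p)-s['tcp_pos']; c,n=np.cos(y),np.sin(y)
    print('t',round(s['time'],2),'pos',s['tcp_pos'].round(4),'rot',s['ee_rot'].round(3),'w',round(s['gripper_width'],3),'f',round(s['gripper_force'],1),
     'F',s['wrist_force'].round(1),'-> tx %.4f ty %.4f tz %.4f spin %.1f'%(c*d[0]+n*d[1],n*d[0]-c*d[1],-d[2],-np.degrees(yaw-y)))
E
python3 -c "
from h import *
to([.547,-.1105,.07])"
```

```text
t 2.45 pos [ 0.5222 -0.1368  0.2127] rot [3.139 0.    1.296] w 1.004 f 0.0 F [ 0.8 -1.  -0.7] -> tx 0.0320 ty 0.0167 tz 0.1427 spin -0.0
```

Call:
arm_command(motion=[{"tx": 0.032,"ty": 0.017,"tz": 0.02,"gripper": 1},{"tx": 0.032,"ty": 0.017,"tz": 0.05,"gripper": 1},{"tx": 0.032,"ty": 0.017,"tz": 0.08,"gripper": 1},{"tx": 0.032,"ty": 0.017,"tz": 0.11,"gripper": 1},{"tx": 0.032,"ty": 0.017,"tz": 0.13,"gripper": 1},{"tx": 0.032,"ty": 0.017,"tz": 0.143,"gripper": 1},{"tx": 0.032,"ty": 0.017,"tz": 0.143,"gripper": 0.3},{"tx": 0.032,"ty": 0.017,"tz": 0.143,"gripper": 0.3},{"tx": 0.032,"ty": 0.017,"tz": 0.143,"gripper": 0.3},{"tx": 0.032,"ty": 0.017,"tz": 0.143,"gripper": 0.3},{"tx": 0.032,"ty": 0.017,"tz": 0.143,"gripper": 0.3},{"tx": 0.032,"ty": 0.017,"tz": 0.143,"gripper": 0.3}], newtons=35)

```text
schema error: expected keys tx, ty, tz, spin, gripper
```

```bash
python3 - <<'E'
from ov import *
to([.547,-.1105,.07]); S=snapshot('scene'); b=(.547,-.1105)
save('g1.png',panel(S,[(circ(*b,.103,.034),(255,0,0))],(185,100,315,200),5))
E
```

```text
t 2.45 pos [ 0.5222 -0.1368  0.2127] rot [3.139 0.    1.296] w 1.004 f 0.0 F [ 0.8 -1.  -0.7] -> tx 0.0320 ty 0.0167 tz 0.1427 spin -0.0
```

View pics/g1.png

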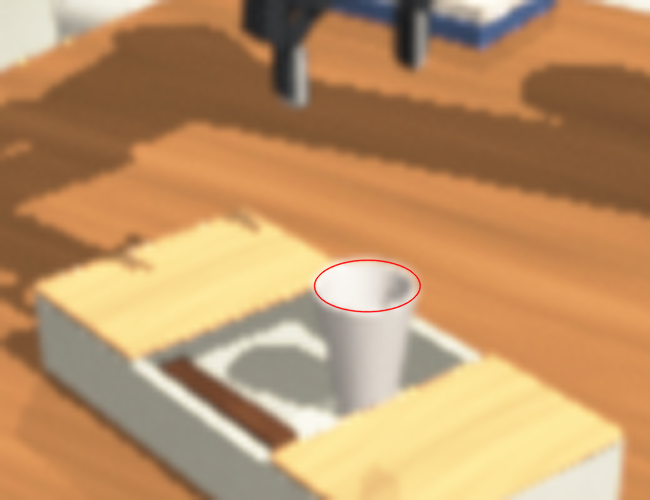

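The move was refused because every row needs all five keys. The picture shows the gripper still above, with its fingers at about (290,100) and (415,60) in the crop. The tumbler rim is at (367,287), matching the overlay. Resending.

Call:
arm_command(motion=[{"tx": 0.032,"ty": 0.017,"tz": 0.02,"spin": 0,"gripper": 1},{"tx": 0.032,"ty": 0.017,"tz": 0.05,"spin": 0,"gripper": 1},{"tx": 0.032,"ty": 0.017,"tz": 0.08,"spin": 0,"gripper": 1},{"tx": 0.032,"ty": 0.017,"tz": 0.11,"spin": 0,"gripper": 1},{"tx": 0.032,"ty": 0.017,"tz": 0.13,"spin": 0,"gripper": 1},{"tx": 0.032,"ty": 0.017,"tz": 0.143,"spin": 0,"gripper": 1},{"tx": 0.032,"ty": 0.017,"tz": 0.143,"spin": 0,"gripper": 0.3},{"tx": 0.032,"ty": 0.017,"tz": 0.143,"spin": 0,"gripper": 0.3},{"tx": 0.032,"ty": 0.017,"tz": 0.143,"spin": 0,"gripper": 0.3},{"tx": 0.032,"ty": 0.017,"tz": 0.143,"spin": 0,"gripper": 0.3},{"tx": 0.032,"ty": 0.017,"tz": 0.143,"spin": 0,"gripper": 0.3},{"tx": 0.032,"ty": 0.017,"tz": 0.143,"spin": 0,"gripper": 0.3}], newtons=35)

```text
time: 3.5
tcp_pos: [0.5464, -0.1127, 0.0698]
ee_rot: [3.14, 0.0, 1.295]
wrist_force: [-0.8, 1.3, -1.0]
gripper_width: 0.761
gripper_force: 38.8
```

Call:
arm_command(motion=[{"tx": 0,"ty": 0,"tz": -0.01,"spin": 0,"gripper": 0.3},{"tx": 0,"ty": 0,"tz": -0.03,"spin": 0,"gripper": 0.3},{"tx": 0,"ty": 0,"tz": -0.06,"spin": 0,"gripper": 0.3},{"tx": 0,"ty": 0,"tz": -0.09,"spin": 0,"gripper": 0.3},{"tx": 0,"ty": 0,"tz": -0.12,"spin": 0,"gripper": 0.3},{"tx": 0,"ty": 0,"tz": -0.145,"spin": 0,"gripper": 0.3},{"tx": 0,"ty": 0,"tz": -0.145,"spin": 0,"gripper": 0.3}], newtons=35)

```text
time: 4.08
tcp_pos: [0.5488, -0.1136, 0.2211]
ee_rot: [3.13, 0.001, 1.296]
wrist_force: [-0.2, -1.2, -0.4]
gripper_width: 0.758
gripper_force: 39.1
```

```bash
python3 - <<'E'
from h import *
to([.4735,.356,.215]); 
E
```

```text
t 4.08 pos [ 0.5488 -0.1136  0.2211] rot [3.130e+00 1.000e-03 1.296e+00] w 0.758 f 39.1 F [-0.2 -1.2 -0.4] -> tx 0.4315 ty -0.2000 tz 0.0061 spin -0.0
```

Call:
arm_command(motion=[{"tx": 0.015,"ty": -0.007,"tz": 0,"spin": 0,"gripper": 0.3},{"tx": 0.045,"ty": -0.02,"tz": 0,"spin": 0,"gripper": 0.3},{"tx": 0.08,"ty": -0.037,"tz": 0,"spin": 0,"gripper": 0.3},{"tx": 0.115,"ty": -0.053,"tz": 0,"spin": 0,"gripper": 0.3},{"tx": 0.15,"ty": -0.07,"tz": 0,"spin": 0,"gripper": 0.3},{"tx": 0.185,"ty": -0.086,"tz": 0,"spin": 0,"gripper": 0.3},{"tx": 0.22,"ty": -0.102,"tz": 0,"spin": 0,"gripper": 0.3},{"tx": 0.255,"ty": -0.118,"tz": 0,"spin": 0,"gripper": 0.3},{"tx": 0.29,"ty": -0.135,"tz": 0,"spin": 0,"gripper": 0.3},{"tx": 0.325,"ty": -0.15,"tz": 0,"spin": 0,"gripper": 0.3},{"tx": 0.36,"ty": -0.167,"tz": 0,"spin": 0,"gripper": 0.3},{"tx": 0.39,"ty": -0.18,"tz": 0,"spin": 0,"gripper": 0.3}], newtons=35)

```text
time: 5.08
tcp_pos: [0.4772, 0.3142, 0.214]
ee_rot: [-3.141, -0.0, 1.296]
wrist_force: [0.4, 0.7, -1.0]
gripper_width: 0.761
gripper_force: 39.1
```

Call:
arm_command(motion=[{"tx": 0.02,"ty": -0.01,"tz": 0,"spin": 0,"gripper": 0.3},{"tx": 0.035,"ty": -0.018,"tz": 0,"spin": 0,"gripper": 0.3},{"tx": 0.038,"ty": -0.02,"tz": 0,"spin": 0,"gripper": 0.3},{"tx": 0.038,"ty": -0.02,"tz": 0,"spin": 0,"gripper": 0.3},{"tx": 0.038,"ty": -0.02,"tz": 0,"spin": 0,"gripper": 0.3}], newtons=35)

```text
time: 5.5
tcp_pos: [0.4695, 0.3532, 0.2137]
ee_rot: [-3.141, 0.001, 1.296]
wrist_force: [0.4, 0.1, -0.5]
gripper_width: 0.758
gripper_force: 39.1
```

```bash
python3 - <<'E'
from ov import *
to([.4735,.356,.1]); s=snapshot('scene'); a=(.4735,.356); p=state()['tcp_pos']
T=[(circ(*a,.1,.034),(255,0,0)),(circ(p[0],p[1],p[2]+.033,.034),(0,255,0)),(circ(p[0],p[1],p[2]-.062,.019),(0,255,0))]
x=panel(s,T,(350,100,450,240),4); save('n1.png',x)
print([ (r['score'],r['extent']) for r in cut_out('scene','tumbler')])
E
```

```text
t 5.5 pos [0.4695 0.3532 0.2137] rot [-3.141e+00  1.000e-03  1.296e+00] w 0.758 f 39.1 F [ 0.4  0.1 -0.5] -> tx 0.0038 ty 0.0031 tz 0.1137 spin -0.0
[(0.7, [408.6, 142.1, 440.7, 180.8])]
```

View pics/n1.png

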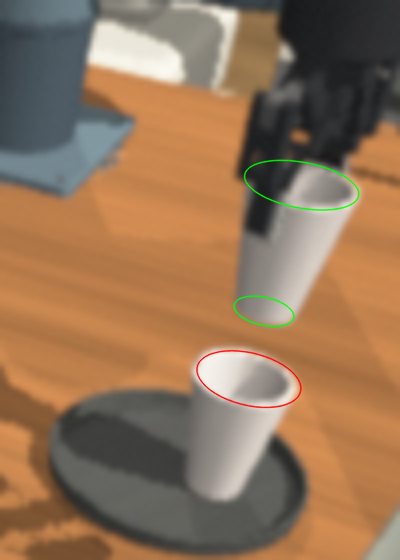

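The held tumbler's foot is right above the twin's mouth: the foot is at crop (268,308) and the mouth at (245,375). It needs only a few mm of correction before I lower it.

Call:
arm_command(motion=[{"tx": 0.0025,"ty": 0.005,"tz": 0.01,"spin": 0,"gripper": 0.3},{"tx": 0.0025,"ty": 0.005,"tz": 0.025,"spin": 0,"gripper": 0.3},{"tx": 0.0025,"ty": 0.005,"tz": 0.04,"spin": 0,"gripper": 0.3},{"tx": 0.0025,"ty": 0.005,"tz": 0.055,"spin": 0,"gripper": 0.3},{"tx": 0.0025,"ty": 0.005,"tz": 0.07,"spin": 0,"gripper": 0.3},{"tx": 0.0025,"ty": 0.005,"tz": 0.08,"spin": 0,"gripper": 0.3},{"tx": 0.0025,"ty": 0.005,"tz": 0.09,"spin": 0,"gripper": 0.3},{"tx": 0.0025,"ty": 0.005,"tz": 0.098,"spin": 0,"gripper": 0.3},{"tx": 0.0025,"ty": 0.005,"tz": 0.105,"spin": 0,"gripper": 0.3},{"tx": 0.0025,"ty": 0.005,"tz": 0.11,"spin": 0,"gripper": 0.3},{"tx": 0.0025,"ty": 0.005,"tz": 0.112,"spin": 0,"gripper": 0.3},{"tx": 0.0025,"ty": 0.005,"tz": 0.112,"spin": 0,"gripper": 0.3}], newtons=25)

```text
time: 6.6
tcp_pos: [0.475, 0.3548, 0.1016]
ee_rot: [-3.141, 0.0, 1.296]
wrist_force: [-0.8, 0.5, -0.4]
gripper_width: 0.76
gripper_force: 39.1
```

Call:
arm_command(motion=[{"tx": 0,"ty": 0,"tz": 0.003,"spin": 0,"gripper": 0.3},{"tx": 0,"ty": 0,"tz": 0.005,"spin": 0,"gripper": 0.3},{"tx": 0,"ty": 0,"tz": 0.006,"spin": 0,"gripper": 0.3},{"tx": 0,"ty": 0,"tz": 0.006,"spin": 0,"gripper": 0.3}], newtons=20)

```text
time: 6.93
tcp_pos: [0.4753, 0.3548, 0.0959]
ee_rot: [3.141, -0.0, 1.296]
wrist_force: [-1.0, 0.2, -1.4]
gripper_width: 0.762
gripper_force: 39.1
```

```bash
python3 - <<'E'
from ov import *
to([.4735,.356,.093]); s=snapshot('scene'); a=(.4745,.3545)
T=[(circ(*a,.1,.034),(255,0,0)),(circ(*a,.126,.034),(0,255,0))]
save('n2.png',panel(s,T,(350,140,450,240),5))
E
```

```text
t 6.93 pos [0.4753 0.3548 0.0959] rot [ 3.141 -0.     1.296] w 0.762 f 39.1 F [-1.   0.2 -1.4] -> tx 0.0007 ty -0.0021 tz 0.0029 spin -0.0
```

View pics/n2.png

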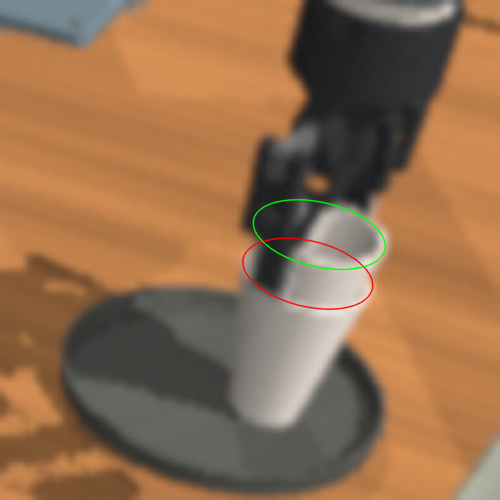

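The tumbler is inside the twin, with its rim at about (320,235) on the expected nested ellipse. I'll lower it 2 mm, release and rise.

Call:
arm_command(motion=[{"tx": 0,"ty": 0,"tz": 0.002,"spin": 0,"gripper": 0.3},{"tx": 0,"ty": 0,"tz": 0.002,"spin": 0,"gripper": 0.6},{"tx": 0,"ty": 0,"tz": 0.002,"spin": 0,"gripper": 1},{"tx": 0,"ty": 0,"tz": 0.002,"spin": 0,"gripper": 1},{"tx": 0,"ty": 0,"tz": 0.002,"spin": 0,"gripper": 1},{"tx": 0,"ty": 0,"tz": -0.005,"spin": 0,"gripper": 1},{"tx": 0,"ty": 0,"tz": -0.02,"spin": 0,"gripper": 1},{"tx": 0,"ty": 0,"tz": -0.045,"spin": 0,"gripper": 1},{"tx": 0,"ty": 0,"tz": -0.08,"spin": 0,"gripper": 1},{"tx": 0,"ty": 0,"tz": -0.11,"spin": 0,"gripper": 1}], newtons=20)

```text
time: 7.82
tcp_pos: [0.475, 0.3548, 0.2079]
ee_rot: [3.142, -0.0, 1.296]
wrist_force: [0.6, -0.4, 0.5]
gripper_width: 1.002
gripper_force: 0.0
```

```bash
python3 - <<'E'
from ov import *
to([.585,-.128,.2]); s=snapshot('scene'); t=snapshot('top'); a=(.4745,.3545)
T=[(circ(*a,.1,.034),(255,0,0)),(circ(*a,.126,.034),(0,255,0))]
P=[.5852,-.1275,-.274]; c,n=np.cos(P[2]),np.sin(P[2])
W=lambda x,y,z:np.array([P[0]+c*x-n*y,P[1]+n*x+c*y,z])
def hn(x,y): return np.array([W(x+a,y+b,.024) for a,b in((-.012,-.115),(.012,-.115),(.012,.015),(-.012,.015))])
op=np.array([W(a,b,.066) for a,b in((-.082,-.075),(.082,-.075),(.082,.075),(-.082,.075))])
O=[(op,(0,0,255)),(hn(.04,.01),(0,255,0))]
save('n3.png',np.hstack([panel(s,T,(350,140,450,240),4),panel(t,O,(245,165,345,240),4)[:400] if 0 else cv2.copyMakeBorder(panel(t,O,(245,165,345,240),4),0,100,0,0,cv2.BORDER_CONSTANT)]))
E
```

```text
t 7.82 pos [0.475  0.3548 0.2079] rot [ 3.142 -0.     1.296] w 1.002 f 0.0 F [ 0.6 -0.4  0.5] -> tx -0.4348 ty 0.2370 tz 0.0079 spin -0.0
```

View pics/n3.png

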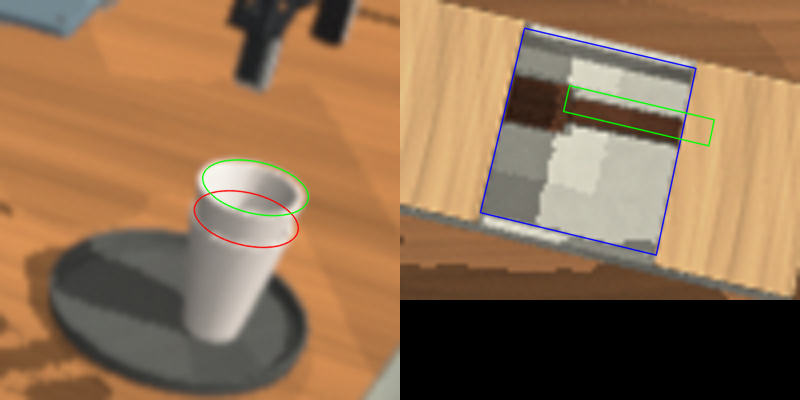

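The nested tumbler sits on the expected rim ellipse at (250,188). The handle runs from (565,112) to (682,128) in the crop, turned slightly from the organiser axis. I'll segment it to measure the pose.

```bash
python3 - <<'E'
from h import *
P=[.5852,-.1275,-.274]; c,n=np.cos(P[2]),np.sin(P[2])
org=lambda w:(c*(w[0]-P[0])+n*(w[1]-P[1]),-n*(w[0]-P[0])+c*(w[1]-P[1]))
t=snapshot('top')
m=cut_out('top','shoehorn')[0]['region']
h=cv2.cvtColor(t['frame'],cv2.COLOR_RGB2HSV)
k=np.zeros((384,512),bool); k[178:205,268:320]=((h[...,2]<115)&(h[...,1]>110))[178:205,268:320]
for nm,M in(('net',m),('col',k)):
    for u in range(270,320,4):
        r=np.where(M[:,u])[0]
        if len(r): 
            a=org(ray(t,(u,r.min()-.5),.024 if u>286 else .014)); b=org(ray(t,(u,r.max()+.5),.024 if u>286 else .014)); print(nm,u,len(r),r.min(),r.max(),np.round(a,3),np.round(b,3))
E
```

```text
net 270 4 191 194 [0.024 0.079] [0.009 0.076]
net 274 14 183 196 [0.055 0.072] [0.006 0.06 ]
net 278 14 184 197 [0.055 0.057] [0.006 0.046]
net 282 13 185 197 [0.055 0.042] [0.009 0.032]
net 286 11 186 196 [0.055 0.028] [0.016 0.019]
net 290 8 189 196 [0.045 0.012] [0.017 0.006]
net 294 8 190 197 [ 0.045 -0.003] [ 0.017 -0.009]
net 298 8 191 198 [ 0.045 -0.017] [ 0.017 -0.023]
net 302 8 192 199 [ 0.044 -0.031] [ 0.016 -0.037]
net 306 8 192 199 [ 0.048 -0.045] [ 0.02  -0.051]
net 310 8 193 200 [ 0.048 -0.06 ] [ 0.02  -0.065]
net 314 6 194 199 [ 0.047 -0.074] [ 0.026 -0.078]
col 274 11 184 194 [0.052 0.071] [0.013 0.062]
col 278 11 185 195 [0.052 0.056] [0.013 0.047]
col 282 12 186 197 [0.051 0.041] [0.009 0.032]
col 286 9 187 195 [0.051 0.027] [0.019 0.02 ]
col 290 6 190 195 [0.042 0.011] [0.021 0.006]
col 294 6 191 196 [ 0.041 -0.003] [ 0.02  -0.008]
col 298 5 192 196 [ 0.041 -0.018] [ 0.024 -0.022]
col 302 5 193 197 [ 0.041 -0.032] [ 0.023 -0.036]
col 306 5 194 198 [ 0.041 -0.047] [ 0.023 -0.05 ]
col 310 5 195 199 [ 0.041 -0.061] [ 0.023 -0.065]
col 314 6 195 200 [ 0.044 -0.075] [ 0.023 -0.079]
```

Shoehorn in the organiser frame: handle centre line at x≈0.032 m, middle at y≈0, aligned. I'll go to organiser (0.032,-0.05) with the fingers about 45 mm apart.

Call:
arm_command(motion=[{"tx": -0.015,"ty": 0.008,"tz": 0,"spin": 0,"gripper": 1},{"tx": -0.045,"ty": 0.025,"tz": 0,"spin": 0,"gripper": 1},{"tx": -0.08,"ty": 0.044,"tz": 0,"spin": 0,"gripper": 1},{"tx": -0.115,"ty": 0.064,"tz": 0,"spin": 0,"gripper": 0.06},{"tx": -0.15,"ty": 0.083,"tz": 0,"spin": 0,"gripper": 0.06},{"tx": -0.185,"ty": 0.103,"tz": 0,"spin": 0,"gripper": 0.06},{"tx": -0.22,"ty": 0.122,"tz": 0,"spin": 0,"gripper": 0.06},{"tx": -0.255,"ty": 0.142,"tz": 0,"spin": 0,"gripper": 0.06},{"tx": -0.29,"ty": 0.161,"tz": 0,"spin": 0,"gripper": 0.06},{"tx": -0.325,"ty": 0.18,"tz": 0,"spin": 0,"gripper": 0.06},{"tx": -0.36,"ty": 0.2,"tz": 0,"spin": 0,"gripper": 0.06},{"tx": -0.395,"ty": 0.219,"tz": 0,"spin": 0,"gripper": 0.06}])

```text
time: 9.02
tcp_pos: [0.5778, -0.0865, 0.2043]
ee_rot: [-3.139, -0.0, 1.295]
wrist_force: [0.7, 0.7, -0.5]
gripper_width: 0.528
gripper_force: 0.0
```

Call:
arm_command(motion=[{"tx": -0.035,"ty": 0.02,"tz": 0,"spin": 0,"gripper": 0.06},{"tx": -0.07,"ty": 0.04,"tz": 0.01,"spin": 0,"gripper": 0.06},{"tx": -0.09,"ty": 0.05,"tz": 0.03,"spin": 0,"gripper": 0.06},{"tx": -0.09,"ty": 0.05,"tz": 0.06,"spin": 0,"gripper": 0.06},{"tx": -0.09,"ty": 0.05,"tz": 0.09,"spin": 0,"gripper": 0.06},{"tx": -0.09,"ty": 0.05,"tz": 0.11,"spin": 0,"gripper": 0.06},{"tx": -0.09,"ty": 0.05,"tz": 0.12,"spin": 0,"gripper": 0.06},{"tx": -0.09,"ty": 0.05,"tz": 0.12,"spin": 0,"gripper": 0.06}])

```text
time: 9.68
tcp_pos: [0.5997, -0.1838, 0.0819]
ee_rot: [-3.134, -0.002, 1.295]
wrist_force: [0.0, 0.4, -0.2]
gripper_width: 0.531
gripper_force: 0.0
```

```bash
python3 - <<'E'
from ov import *
to([.6025,-.1843,.014],1.2968); s=snapshot('scene'); t=snapshot('top')
save('s1.png',np.hstack([panel(s,[],(185,130,285,210),4),panel(t,[],(245,160,345,240),4)]))
E
```

```text
t 9.68 pos [ 0.5997 -0.1838  0.0819] rot [-3.134e+00 -2.000e-03  1.295e+00] w 0.531 f 0.0 F [ 0.   0.4 -0.2] -> tx 0.0003 ty 0.0028 tz 0.0679 spin -0.1
```

View pics/s1.png

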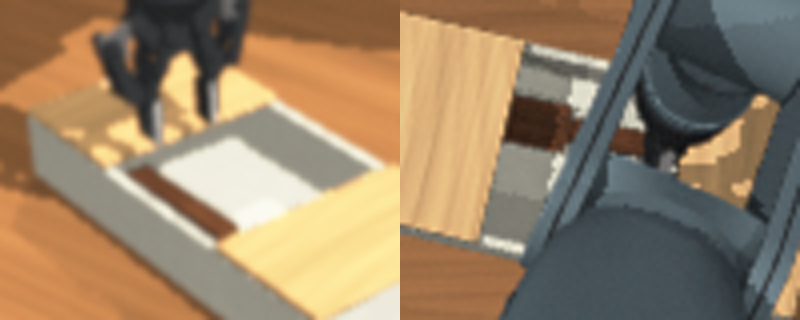

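The fingers straddle the handle line in the opening: tips at (152,138) and (207,115) in the left crop, handle just in front. Next I'll descend and grip.

Call:
arm_command(motion=[{"tx": 0.01,"ty": 0.003,"tz": 0.005,"spin": 0,"gripper": 0.06},{"tx": 0.01,"ty": 0.003,"tz": 0.02,"spin": 0,"gripper": 0.06},{"tx": 0.01,"ty": 0.003,"tz": 0.035,"spin": 0,"gripper": 0.06},{"tx": 0.01,"ty": 0.003,"tz": 0.05,"spin": 0,"gripper": 0.06},{"tx": 0.01,"ty": 0.003,"tz": 0.06,"spin": 0,"gripper": 0.06},{"tx": 0.01,"ty": 0.003,"tz": 0.067,"spin": 0,"gripper": 0.06},{"tx": 0.01,"ty": 0.003,"tz": 0.067,"spin": 0,"gripper": -0.8},{"tx": 0.01,"ty": 0.003,"tz": 0.067,"spin": 0,"gripper": -0.8},{"tx": 0.01,"ty": 0.003,"tz": 0.067,"spin": 0,"gripper": -0.8},{"tx": 0.01,"ty": 0.003,"tz": 0.067,"spin": 0,"gripper": -0.8},{"tx": 0.01,"ty": 0.003,"tz": 0.067,"spin": 0,"gripper": -0.8}], newtons=20)

```text
time: 10.7
tcp_pos: [0.6083, -0.1765, 0.0197]
ee_rot: [3.14, 0.0, 1.295]
wrist_force: [1.0, -0.6, -1.3]
gripper_width: 0.271
gripper_force: 21.1
```

Call:
arm_command(motion=[{"tx": 0,"ty": 0,"tz": 0,"spin": 0,"gripper": -0.2},{"tx": 0,"ty": 0,"tz": 0,"spin": 0,"gripper": -0.2},{"tx": 0,"ty": 0,"tz": 0.004,"spin": 0,"gripper": -0.2},{"tx": 0,"ty": 0,"tz": 0.007,"spin": 0,"gripper": -0.2},{"tx": 0,"ty": 0,"tz": 0.007,"spin": 0,"gripper": -0.8},{"tx": 0,"ty": 0,"tz": 0.007,"spin": 0,"gripper": -0.8},{"tx": 0,"ty": 0,"tz": 0.007,"spin": 0,"gripper": -0.8},{"tx": 0,"ty": 0,"tz": 0.007,"spin": 0,"gripper": -0.8}], newtons=20)

```text
time: 11.37
tcp_pos: [0.6077, -0.1762, 0.0117]
ee_rot: [-3.141, -0.0, 1.296]
wrist_force: [0.5, 0.4, -0.5]
gripper_width: 0.275
gripper_force: 21.2
```

Call:
arm_command(motion=[{"tx": 0,"ty": 0,"tz": -0.003,"spin": 0,"gripper": -0.8},{"tx": 0.005,"ty": 0,"tz": -0.003,"spin": 0,"gripper": -0.8},{"tx": 0.013,"ty": 0,"tz": -0.003,"spin": 0,"gripper": -0.8},{"tx": 0.021,"ty": 0,"tz": -0.003,"spin": 0,"gripper": -0.8},{"tx": 0.029,"ty": 0,"tz": -0.003,"spin": 0,"gripper": -0.8},{"tx": 0.037,"ty": 0,"tz": -0.003,"spin": 0,"gripper": -0.8},{"tx": 0.044,"ty": 0,"tz": -0.003,"spin": 0,"gripper": -0.8},{"tx": 0.05,"ty": 0,"tz": -0.003,"spin": 0,"gripper": -0.8},{"tx": 0.054,"ty": 0,"tz": -0.003,"spin": 0,"gripper": -0.8},{"tx": 0.057,"ty": 0,"tz": -0.003,"spin": 0,"gripper": -0.8},{"tx": 0.057,"ty": 0,"tz": -0.003,"spin": 0,"gripper": -0.8}], newtons=25)

```text
time: 12.28
tcp_pos: [0.6235, -0.1206, 0.0149]
ee_rot: [-3.142, -0.0, 1.296]
wrist_force: [0.1, -0.1, -0.9]
gripper_width: 0.273
gripper_force: 26.1
```

```bash
python3 - <<'E'
from ov import *
to([.6,-.18,.014],1.2968); s=snapshot('scene'); t=snapshot('top')
P=[.5852,-.1275,-.274]; c,n=np.cos(P[2]),np.sin(P[2])
p=state()['tcp_pos']; print('org',c*(p[0]-P[0])+n*(p[1]-P[1]),-n*(p[0]-P[0])+c*(p[1]-P[1]))
save('s2.png',np.hstack([panel(s,[],(185,130,285,210),4),panel(t,[],(245,160,345,240),4)]))
E
```

```text
t 12.28 pos [ 0.6235 -0.1206  0.0149] rot [-3.142 -0.     1.296] w 0.273 f 26.1 F [ 0.1 -0.1 -0.9] -> tx -0.0635 ty -0.0065 tz 0.0009 spin -0.0
org 0.03507361427025967 0.016156037569180336
```

View pics/s2.png

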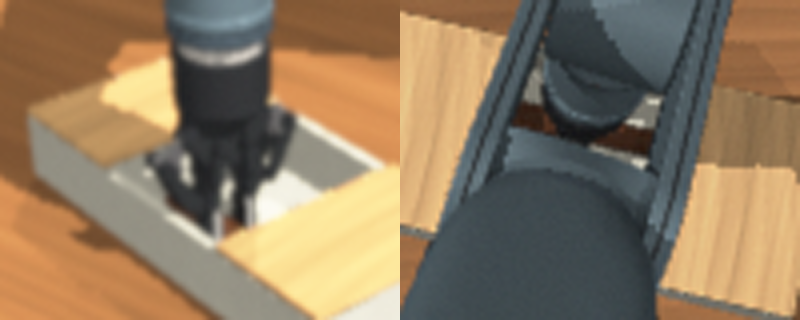

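The shoehorn has slid with the gripper, and the handle stub now ends inside the opening (around (170,215) left, (650,140) right). I'll lift gradually so it tilts about the +y board edge.

Call:
arm_command(motion=[{"tx": 0,"ty": 0,"tz": -0.006,"spin": 0,"gripper": -0.8},{"tx": 0,"ty": 0,"tz": -0.012,"spin": 0,"gripper": -0.8},{"tx": 0,"ty": 0,"tz": -0.018,"spin": 0,"gripper": -0.8},{"tx": 0,"ty": 0,"tz": -0.024,"spin": 0,"gripper": -0.8},{"tx": 0,"ty": 0,"tz": -0.03,"spin": 0,"gripper": -0.8},{"tx": 0,"ty": 0,"tz": -0.034,"spin": 0,"gripper": -0.8},{"tx": 0,"ty": 0,"tz": -0.038,"spin": 0,"gripper": -0.8},{"tx": 0,"ty": 0,"tz": -0.042,"spin": 0,"gripper": -0.8},{"tx": 0,"ty": 0,"tz": -0.046,"spin": 0,"gripper": -0.8},{"tx": 0,"ty": 0,"tz": -0.05,"spin": 0,"gripper": -0.8},{"tx": 0,"ty": 0,"tz": -0.052,"spin": 0,"gripper": -0.8}], newtons=20)

```text
time: 13.3
tcp_pos: [0.6231, -0.1211, 0.067]
ee_rot: [-3.141, -0.0, 1.296]
wrist_force: [-0.9, -0.3, -3.8]
gripper_width: 0.273
gripper_force: 24.2
```

```bash
python3 - <<'E'
from ov import *
to([.6,-.18,.014],1.2968); s=snapshot('scene'); t=snapshot('top')
save('s3.png',np.hstack([panel(s,[],(185,130,285,210),4),panel(t,[],(245,160,345,240),4)]))
E
```

```text
t 13.3 pos [ 0.6231 -0.1211  0.067 ] rot [-3.141 -0.     1.296] w 0.273 f 24.2 F [-0.9 -0.3 -3.8] -> tx -0.0630 ty -0.0062 tz 0.0530 spin -0.1
```

View pics/s3.png

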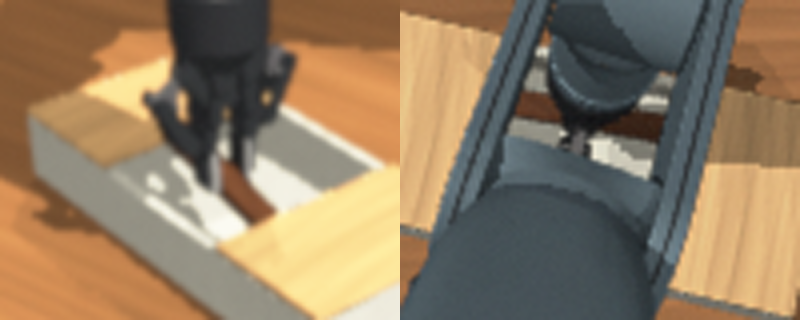

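The shoehorn slants up through the opening with its handle end above the boards; the 3.8 N downward force is the board pressing on the blade. I'll pull it along its own axis toward -y, then lift.

Call:
arm_command(motion=[{"tx": -0.006,"ty": 0,"tz": -0.001,"spin": 0,"gripper": -0.8},{"tx": -0.016,"ty": 0,"tz": -0.003,"spin": 0,"gripper": -0.8},{"tx": -0.028,"ty": 0,"tz": -0.006,"spin": 0,"gripper": -0.8},{"tx": -0.04,"ty": 0,"tz": -0.01,"spin": 0,"gripper": -0.8},{"tx": -0.052,"ty": 0,"tz": -0.014,"spin": 0,"gripper": -0.8},{"tx": -0.064,"ty": 0,"tz": -0.018,"spin": 0,"gripper": -0.8},{"tx": -0.076,"ty": 0,"tz": -0.022,"spin": 0,"gripper": -0.8},{"tx": -0.088,"ty": 0,"tz": -0.026,"spin": 0,"gripper": -0.8},{"tx": -0.1,"ty": 0,"tz": -0.03,"spin": 0,"gripper": -0.8},{"tx": -0.108,"ty": 0,"tz": -0.034,"spin": 0,"gripper": -0.8},{"tx": -0.114,"ty": 0,"tz": -0.038,"spin": 0,"gripper": -0.8},{"tx": -0.114,"ty": 0,"tz": -0.038,"spin": 0,"gripper": -0.8}], newtons=30)

```text
time: 14.4
tcp_pos: [0.5927, -0.2329, 0.1063]
ee_rot: [3.139, 0.001, 1.294]
wrist_force: [0.7, 0.7, -0.2]
gripper_width: 0.271
gripper_force: 32.7
```

```bash
python3 - <<'E'
from ov import *
to([.6,-.18,.014],1.2968); s=snapshot('scene'); t=snapshot('top')
save('s4.png',np.hstack([panel(s,[],(185,110,285,210),4),panel(t,[],(245,150,345,250),4)]))
E
```

```text
t 14.4 pos [ 0.5927 -0.2329  0.1063] rot [3.139e+00 1.000e-03 1.294e+00] w 0.271 f 32.7 F [ 0.7  0.7 -0.2] -> tx 0.0529 ty -0.0074 tz 0.0923 spin -0.1
```

View pics/s4.png

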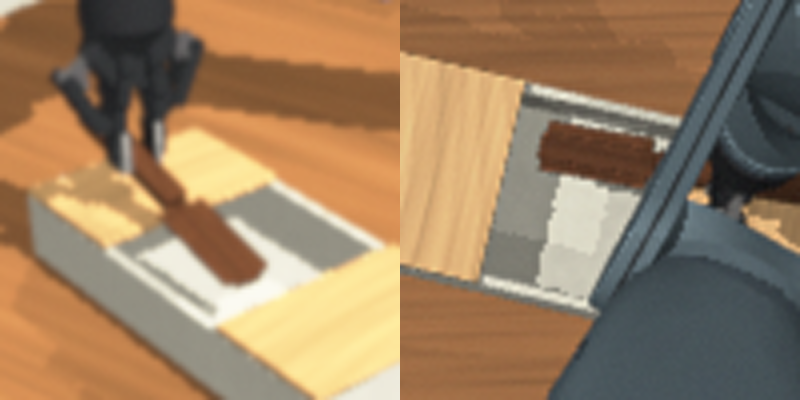

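The whole shoehorn is free: the blade end hangs inside the opening at (245,280) left and (545,145) right, clear of the boards. I'll lift it straight up and let it settle.

Call:
arm_command(motion=[{"tx": 0,"ty": 0,"tz": -0.008,"spin": 0,"gripper": -0.8},{"tx": 0,"ty": 0,"tz": -0.025,"spin": 0,"gripper": -0.8},{"tx": 0,"ty": 0,"tz": -0.045,"spin": 0,"gripper": -0.8},{"tx": 0,"ty": 0,"tz": -0.065,"spin": 0,"gripper": -0.8},{"tx": 0,"ty": 0,"tz": -0.085,"spin": 0,"gripper": -0.8},{"tx": 0,"ty": 0,"tz": -0.105,"spin": 0,"gripper": -0.8},{"tx": 0,"ty": 0,"tz": -0.12,"spin": 0,"gripper": -0.8},{"tx": 0,"ty": 0,"tz": -0.13,"spin": 0,"gripper": -0.8},{"tx": 0,"ty": 0,"tz": -0.13,"spin": 0,"gripper": -0.8},{"tx": 0,"ty": 0,"tz": -0.13,"spin": 0,"gripper": -0.8},{"tx": 0,"ty": 0,"tz": -0.13,"spin": 0,"gripper": -0.8},{"tx": 0,"ty": 0,"tz": -0.13,"spin": 0,"gripper": -0.8}], newtons=40)

```text
time: 15.5
tcp_pos: [0.5917, -0.2306, 0.2333]
ee_rot: [-3.139, -0.001, 1.296]
wrist_force: [-0.2, 0.6, -0.7]
gripper_width: 0.26
gripper_force: 42.9
```

```bash
python3 - <<'E'
from h import *
s=snapshot('scene')
for r in cut_out('scene','shoehorn')[:2]+cut_out('scene','tumbler')[:2]: print(round(r['score'],2),r['extent'])
p=state()['tcp_pos']; d=np.array([.2706,.9627,0])
for th in (0,17,30,60): print(th,proj(s,p+d*.155*np.cos(np.radians(th))+[0,0,.004-.155*np.sin(np.radians(th))]).round())
to(p); print(abs(state()['qd']).max())
E
```

```text
0.74 [399.3, 182.2, 424.0, 204.1]
0.57 [201.4, 104.5, 250.2, 144.7]
0.88 [397.1, 179.6, 423.4, 201.0]
0 [248. 130.]
17 [247. 143.]
30 [244. 151.]
60 [234. 161.]
t 15.65 pos [ 0.592  -0.2309  0.2338] rot [-3.140e+00 -1.000e-03  1.295e+00] w 0.27 f 42.9 F [-0.1 -0.2 -1. ] -> tx 0.0000 ty 0.0000 tz -0.0000 spin -0.0
0.007141488471359287
```

The shoehorn is held at about 17° (blade end about 19 cm high), and the tumblers are in place.

```bash
python3 -c "
from plant import *
print(sign_off())"
```

```text
the job is handed in; nothing more can be done
None
```

I handed the job in at about 16 s of the 58 s limit: the tumbler is nested in its twin on the tray, and the shoehorn is out and held still, with its lower end about 12 cm above the boards. The hand-in gave no verdict.

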